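Carry the hanging knife rack to the dryer and lower it in without a swing

TASK

Take the rack of washed knives off the sloping drain stand by its swinging bail and carry it over the open well of the hot-air dryer. Stop it there, lined up and clear above the rim, and let it hang level and still for a good two seconds; then lower it gently right down to the floor of the well without knocking the dryer, and only then let go of the bail. Do not let the rack tip far over on the way, and leave the other things on the bench alone.

Things in the scene. Friction and masses are not known exactly. Their poses are not given: they have to be found in the camera images.
- rack: The loose stainless knife rack, an open tray 300 mm long (its own y), 126 mm wide (x; 158 mm over the bail's feet), 40 mm high, with four knives clamped in it. Origin: centre of its underside; z up, y along its length. Rack, knives and bail weigh nominally 0.82 kg (the knives vary).
- trunnion (a point): Middle of the rack's swing axis, on which the bail is pinned: parallel to the rack's x, at mid-length, 46 mm above the rack's origin. With the bail held still the rack swings on it almost undamped, one end up and the other down, about level: period about 1.3 s, as a simple pendulum 0.42 m long (centre of mass 26 mm below the axis).
- bail (a joint): Angle of the bail to the rack about the rack's x axis, rad; 0 = bail square to the rack, positive = its top leans to the rack's -y end; stops at -0.45 and 0.45. It turns freely, so that a bail which is let go falls against a stop.
- grip (a point): Centre of the bail's round wooden grip, 26 mm in diameter and 84 mm long, lying parallel to the rack's x axis, 110 mm from the trunnion axis. At the start the bail stands leaning about 0.15 rad from plumb against its stop, towards the rack's raised end.
- stand: Drain stand, fixed: low steel drip pan 220 x 370 mm (x, y), origin at the centre of its underside, with two blue cross bars. The rack lies on them lengthwise along y, tilted 0.30 rad, +y end up, origin 80 mm above the stand's: the low bar with a toe stop is under its -y end, the tall prop bar only 12 mm up the slope from its middle. So it tips level and swings as soon as it is lifted.
- dryer: Hot-air dryer, fixed: white case 268 x 404 mm (x, y), 95 mm high to the rim, with an open well 200 mm wide (x) and 336 mm long (y) in the middle of its top. Origin: centre of the case's underside, z up; a blower sticks out at its +x side and stays below the rim.
- well (a point): Centre of the well's floor, 18 mm above the bench and 77 mm below the rim; axes as the dryer's. The rack belongs on this floor, lengthwise along y, either way round.
- oil: Bystander: oil bottle, 54 mm across, 130 mm high, at the back of the bench. Origin at its foot.
- tin: Bystander: polish tin, 72 mm across, 55 mm high, at the back of the bench. Origin at its foot.
- handle: Bystander: loose wooden knife handle 125 x 28 x 24 mm, lying straight ahead of the robot.
- compound_bar: Bystander: green bar of polishing compound 45 x 130 x 40 mm at the back of the bench.

How it is judged:
By the outcome, as a careful person would: the job done as asked, in the order asked, and still so for the second after the job is handed in, with the robot touching nothing.
It also fails if it takes over 40 s, if anything falls off the work surface, if the arm or the gripper's body presses on something with over 40 N, if the wrist force passes 120 N, or if a joint passes its speed limit or range.

ROBOT

A 6-joint arm with a two-finger parallel gripper is mounted at the origin on the work surface. World frame = base frame: x ahead of the robot, y to its left, z up, the work surface at z = 0. Lengths are in mm, angles in rad, forces in N, time in s.
With the tool pointing down it reaches from about 275 to 750 mm from the base axis. Payload 10.2 kg.
Tool frame: the origin (TCP) lies midway between the tips of the shut fingers; the grasp point (between the pads) lies 19 mm behind it; z points along the fingers, y is the line along which they close (so a half turn about z gives the same grasp; the last joint's range is limited). The gripper opens to 85 mm and grips with 20 to 120 N. Pads are 22 mm wide; open, the fingers measure 114 mm over their backs; the gripper's body (76 mm by 85 mm) begins 54 mm behind the grasp point. The pads swing forward as they close: fully open they stand 13 mm farther back than shut.
Start: joints at [0.909, 0.313, 1.498, -0, 1.331, -0.223], TCP at [223.061, 475.263, 231.294] pointing down, gripper open.
Joint ranges: [-2.94, 2.94], [-0.97, 2.17], [0.19, 2.56], [-1.23, 4.37], [0.02, 3.11], [-2.88, 2.88]. Speed limits (rad/s): [2.39, 2.39, 3.01, 3.14, 3.14, 3.14].

INTERFACE

Orientations are given as a unit quaternion [w, x, y, z].
In Python, from rig import ctrl gives the robot as it stands.
- The arm moves only by the tool arm_command, never from a script. Its argument "increments" is a list of rows, each an object with "dr": the turn, a rotation vector about the tool's x, y, z in units of pi/4 rad (1.0 is pi/4 rad), a list of three; "offset": the shift along the tool's x, y, z in units of 120 mm (1.0 is 120 mm), a list of three; "hand": the opening, from -1 (shut) to 1 (fully open). A call has 1 to 8 rows; each row shifts and turns the commanded pose from where the row before left it, along the tool's axes as they then stand; what a row does not reach is not made up. A row lasts 1/10 s, in which the tool goes at most 50 mm and 8.59 degrees, less where a joint would pass 70% of its speed; a pose out of reach is approached as far as the arm can. A call with a number of a shift or a turn outside -1 to 1 is refused whole. A call with a gripper value outside its range is refused whole. The fingers move at their own pace and stop on an object; "grip_force" is the grip in N (left out, the last holds). Time passes only in rows, so rows that do not move let the fingers close. It gives the time, the measured TCP pose, the force, the opening and the grip force at its end, in the units of the state.
- ctrl.sense(): the state, without advancing time (a new reading comes with each control period).
- ctrl.capture(name): name is "side" or "top" or "wrist"; returns the picture (400x640x3 uint8, red, green, blue); there is no depth.
- ctrl.camera_info(name): a dict with "K" (3x3 intrinsics, pixels), "dist" ([k1, k2, p1, p2, k3] as OpenCV has them; the pictures are not rectified), "R" (3x3) and "t" (3): a world point X has camera coordinates R X + t. Camera axes: x right, y down, z forward; pixel columns grow to the right and rows downward; lengths in mm; the calibration is good to about 2 mm. A picture is of the moment at which its call begins: read the wrist's pose just before it. camera_info takes no time and is no camera call; for the wrist camera it gives the pose at the moment of the call.
- ctrl.finish_job(): hands the job in; it is judged then, once.
The state is a dict: "time_s": time; "joints": joint angles; "dq": joint speeds; "tau": joint torques, N m; "eef_pos": TCP position; "ee_rot": TCP orientation; "force": force on the tool from outside, world axes, zero at the start; "wrist_torque": the same for the moment, N m; "grip_width": opening from 0.0 (shut) to 1.0 (fully open); "grip_force": force on a finger pad.
Only numpy, scipy, OpenCV 4.12 (cv2) and the standard library are available. Lean on these libraries where they do the work, as an engineer would, in place of code of your own. Each camera call takes 0.05 s, during which the arm holds its last target. There are 200 camera calls.

## Working session

There is one attempt and no reset: what is moved stays moved. The work goes in short steps, Python scripts to look and compute and a tool call to move; the robot and the scene stay as the last step left them, time stands still between calls to the robot, and variables do not carry over. Pictures are saved under pics/ and viewed, at most 10 in all, crops included, and the job is handed in when it is done.

Besides the shell and the picture viewer there is one more tool, called after ">>>" as name(argument=value, ...) on one line, values as JSON. arm_command: Moves the arm, as the interface text tells. Shifts and turns lie within -1 to 1; 1 stands for 120 mm of shift or pi/4 rad of turn. Its arguments: {"type":"object","properties":{"increments":{"type":"array"},"grip_force":{"type":"number"}},"required":["increments"]}

```bash
mkdir -p pics; ls
python3 - <<'E'
from rig import ctrl
import cv2,numpy as np
s=ctrl.sense();print(s)
for n in("top","side"):
    im=ctrl.capture(n);cv2.imwrite(f"pics/{n}0.png",im[:,:,::-1])
    c=ctrl.camera_info(n);print(n,c)
E
```

```text
pics
{'time_s': 0.0, 'joints': array([ 9.08590309e-01,  3.13478688e-01,  1.49844433e+00,  2.63557480e-05,
        1.33099177e+00, -2.23397639e-01]), 'dq': array([-0.00059427,  0.00112231,  0.00046991,  0.00029141, -0.00100563,
        0.00106756]), 'tau': array([ 4.02535661e-04, -4.12267256e+01, -2.59742761e+01, -1.37081743e-04,
        4.16475465e-03,  2.92206562e-05]), 'eef_pos': array([222.89483457, 475.05241   , 230.71766661]), 'ee_rot': array([-2.94814777e-04,  2.17651150e-01,  9.76026403e-01, -5.91828931e-04]), 'force': array([-0.21524205, -1.34280468, -0.05220391]), 'wrist_torque': array([ 0.04161674, -0.0473851 ,  0.04053095]), 'grip_force': 0.0, 'grip_width': 0.9969325461251807}
top {'K': array([[457.49530215,   0.        , 326.67957326],
       [  0.        , 457.49530215, 199.18031124],
       [  0.        ,   0.        ,   1.        ]]), 'dist': array([0.01371706, 0.        , 0.        , 0.        , 0.        ]), 'R': array([[-0.02745434, -0.99953954, -0.01292165],
       [-0.98465103,  0.02926976, -0.17206284],
       [ 0.17236183,  0.00799945, -0.98500122]]), 't': array([ -10.87810317,  610.11625693, 1178.6419321 ])}
side {'K': array([[520.68792067,   0.        , 317.81564282],
       [  0.        , 520.68792067, 200.89356784],
       [  0.        ,   0.        ,   1.        ]]), 'dist': array([-0.00316168,  0.        ,  0.        ,  0.        ,  0.        ]), 'R': array([[ 0.87218373, -0.48892341,  0.0157939 ],
       [-0.31145989, -0.57992637, -0.75278028],
       [ 0.3772112 ,  0.65164354, -0.65808237]]), 't': array([-513.35442689,  296.59324095, 1110.3128921 ])}
```

View pics/top0.png

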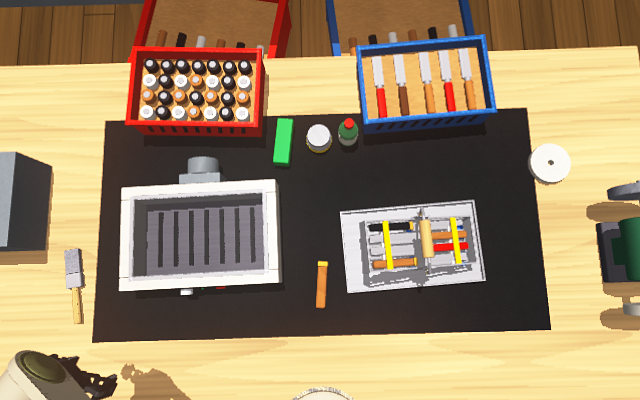

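View pics/side0.png

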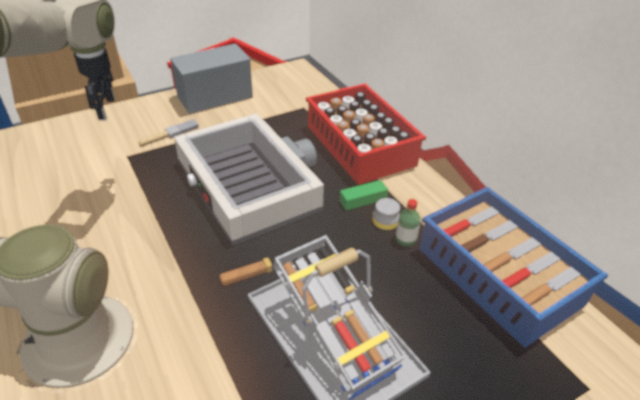

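The top view shows the dryer (rim roughly px (120,185)–(280,290)), and the drain stand with the rack at about (412,247), with the tan grip at (426,238). In the side view the grip is at (338,262). Now I'll measure by masks.

```bash
cat > h.py <<'E'
import cv2,numpy as np
from rig import ctrl
def ray(c,uv):
    p=cv2.undistortPoints(np.array(uv,float).reshape(-1,1,2),c["K"],c["dist"])[:,0]
    d=np.c_[p,np.ones(len(p))]@c["R"]; return -c["R"].T@c["t"],d
def onz(c,uv,z):
    o,d=ray(c,uv); z=np.broadcast_to(z,len(d)); return o+d*((z-o[2])/d[:,2])[:,None]
def tri(c1,u1,c2,u2):
    o1,d1=ray(c1,[u1]);o2,d2=ray(c2,[u2]);d1=d1[0];d2=d2[0]
    s=np.linalg.lstsq(np.c_[d1,-d2],o2-o1,rcond=None)[0]
    a=o1+s[0]*d1;b=o2+s[1]*d2;return (a+b)/2,np.linalg.norm(a-b)
def proj(c,X):
    return cv2.projectPoints(np.atleast_2d(np.array(X,float)),cv2.Rodrigues(c["R"])[0],c["t"],c["K"],c["dist"])[0][:,0]
E
python3 - <<'E'
from h import *
ct=ctrl.camera_info("top");cs=ctrl.camera_info("side")
T=cv2.imread("pics/top0.png");S=cv2.imread("pics/side0.png")
print("cam",ray(ct,[[0,0]])[0],ray(cs,[[0,0]])[0])
print(T[238,426],T[225,425],S[262,338],T[188,150],T[285,200],T[250,128],T[205,210],T[265,345],T[240,135],T[240,142])
def big(m):
    n,l,st,ce=cv2.connectedComponentsWithStats(m.astype(np.uint8));i=1+np.argmax(st[1:,4]);return l==i,st[i],ce[i]
# dryer bright mask
x=T[150:310,100:300].min(2);
for th in(200,225,240):
    m,st,ce=big(x>th);ys,xs=np.nonzero(m);pts=np.c_[xs+100,ys+150]
    h=cv2.convexHull(pts.astype(np.float32));r=cv2.minAreaRect(onz(ct,h[:,0],95)[:,:2].astype(np.float32));print(th,st,r)
for n,I,(a,b,c_,d) in(("t",T,(200,270,410,440)),("s",S,(240,285,305,365))):
    H=cv2.cvtColor(I,cv2.COLOR_BGR2HSV)[a:b,c_:d]
    m,st,ce=big((H[...,0]>10)&(H[...,0]<24)&(H[...,1]>70)&(H[...,1]<190)&(H[...,2]>120))
    ys,xs=np.nonzero(m);r=cv2.minAreaRect(np.c_[xs+c_,ys+a].astype(np.float32));print(n,st,r,cv2.boxPoints(r).tolist())
a=cv2.resize(T[170:300,330:495],None,fx=4.5,fy=4.5,interpolation=cv2.INTER_CUBIC);cv2.imwrite("pics/t1.png",a)
a=cv2.resize(S[225:400,240:440],None,fx=3.4,fy=3.4,interpolation=cv2.INTER_CUBIC);cv2.imwrite("pics/s1.png",a)
E
```

```text
cam [ 397.30007182  -38.15953419 1265.80151963] [ 121.29381703 -802.51698234  962.05474873]
[137 226 250] [141 229 251] [149 191 217] [245 250 253] [248 254 255] [237 244 250] [68 64 68] [242 239 242] [73 76 81] [75 75 80]
200 [  19   29  159  112 5930] ((522.7984619140625, 303.9367980957031), (267.9952392578125, 401.5840148925781), 1.4563195705413818)
225 [  19   30  159  111 5064] ((522.6837158203125, 303.7047424316406), (266.7512512207031, 400.5148620605469), 1.4831141233444214)
240 [  20  119  158   22 1441] ((406.24383544921875, 300.3564147949219), (33.20516586303711, 397.329345703125), 1.5213826894760132)
t [  9  19  21  39 382] ((429.9259948730469, 237.79725646972656), (38.20994567871094, 19.26200294494629), 83.9909896850586) [[418.347900390625, 219.80548095703125], [437.50408935546875, 217.78903198242188], [441.50408935546875, 255.78903198242188], [422.347900390625, 257.80548095703125]]
s [ 10   7  44  28 589] ((335.8000183105469, 260.6000671386719), (16.099689483642578, 44.72135925292969), 63.43495178222656) [[312.20001220703125, 263.4000549316406], [352.20001220703125, 243.4000701904297], [359.4000244140625, 257.8000793457031], [319.4000244140625, 277.800048828125]]
```

View pics/t1.png

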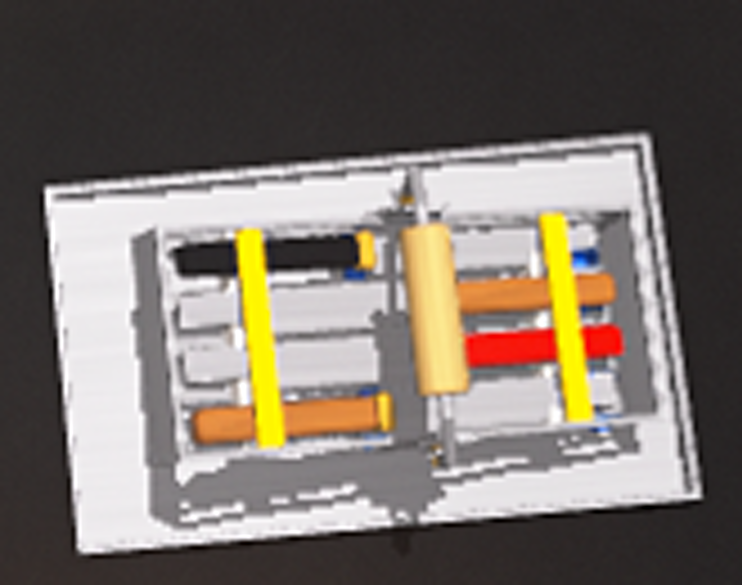

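View pics/s1.png

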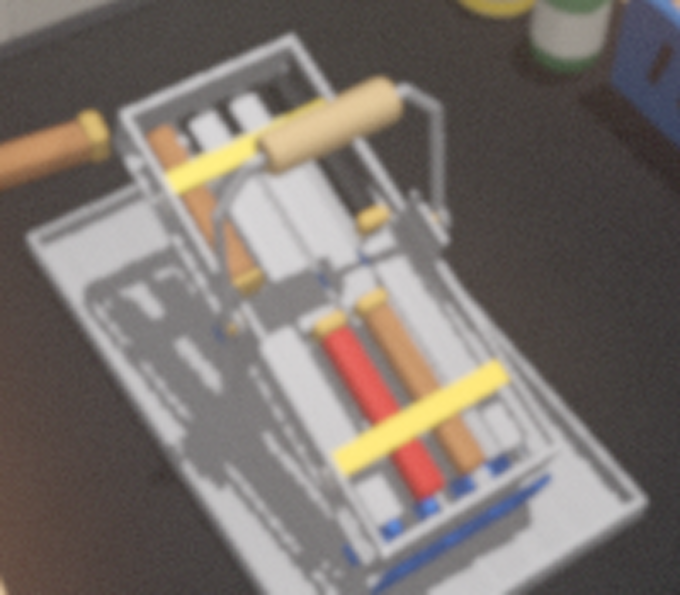

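Top crop: the pan corners are at crop px (45,187), (650,133), (702,497) and (80,553), and the grip axis runs (425,226)–(443,391). Side crop: the grip spans about (265,155)–(393,95), leaning toward the far, raised +y end. The low bar is at the near end.

Run:
```python
from h import *
ct=ctrl.camera_info("top");cs=ctrl.camera_info("side")
f=lambda p,s,o:(np.array(p,float)+.5)/s-.5+np.array(o)
P=f([[45,187],[650,133],[702,497],[80,553]],4.5,[330,170])
for z in(0,10,20):
    w=onz(ct,P,z)[:,:2];r=w.mean(0);e=w[0]-w[1]+w[3]-w[2];print(z,r,"yaw",np.degrees(np.arctan2(-e[0],e[1])),[np.linalg.norm(w[i]-w[i-1]).round(0) for i in range(4)])
G=f([[425,226],[443,391]],4.5,[330,170]);g=onz(ct,G,[236,236]);d=g[0]-g[1]
print("grip onz",g,g.mean(0),np.linalg.norm(d),np.degrees(np.arctan2(d[1],d[0])))
for sc in([328,125],[324,127]):
    print(tri(ct,G.mean(0),cs,f(sc,3.4,[240,225])))
print(tri(ct,G.mean(0),cs,[335.8,260.6]))
# dryer well corners: check projection in picture
c=np.array([522.8,303.9]);a=np.radians(1.46);R=np.array([[np.cos(a),-np.sin(a)],[np.sin(a),np.cos(a)]])
I=cv2.imread("pics/top0.png");J=cv2.imread("pics/side0.png")
for hx,hy,z in((134,202,95),(100,168,95),(100,168,18)):
    X=[[*(c+R@[sx*hx,sy*hy]),z] for sx,sy in((1,1),(1,-1),(-1,-1),(-1,1))]
    for im,cc in((I,ct),(J,cs)): cv2.polylines(im,[proj(cc,X).round().astype(int)],True,(0,0,255) if z>50 else (0,255,0),1)
cv2.imwrite("pics/chk.png",np.hstack([cv2.resize(I[150:320,100:300],None,fx=2,fy=2),cv2.resize(J[100:270,160:340],None,fx=2,fy=2)]))
```

```text
0 [ 483.68297925 -257.82236307] yaw 3.512650869400444 [np.float64(224.0), np.float64(377.0), np.float64(223.0), np.float64(376.0)]
10 [ 483.00054281 -256.08699756] yaw 3.512650869400453 [np.float64(222.0), np.float64(374.0), np.float64(221.0), np.float64(373.0)]
20 [ 482.31810638 -254.35163206] yaw 3.512650869400453 [np.float64(220.0), np.float64(371.0), np.float64(220.0), np.float64(370.0)]
grip onz [[ 523.60577778 -248.45165147  236.        ]
 [ 441.19551767 -252.0236127   236.        ]] [ 482.40064772 -250.23763209  236.        ] 82.48763470715913 2.4818546262176047
(array([ 482.56221887, -250.33477671,  236.76632812]), np.float64(1.1240412355186373))
(array([ 481.56510718, -250.05880307,  235.69562755]), np.float64(1.2333784264462768))
(array([ 482.25067479, -249.85795112,  238.75000374]), np.float64(0.8017920564903719))
```

View pics/chk.png

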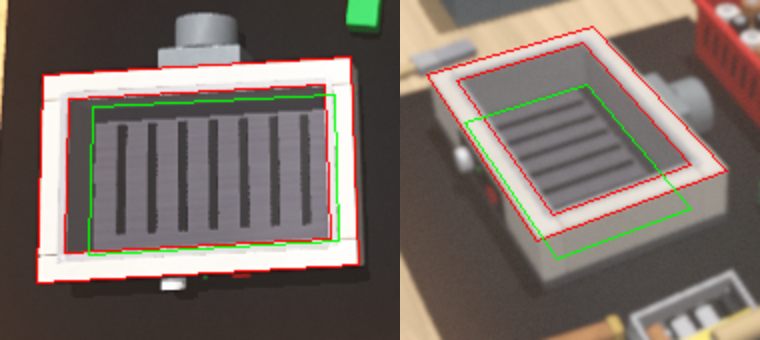

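The overlay of the fitted dryer rim and well matches both views: centre (522.8, 303.9), yaw about 1.5°. The grip is at about (482, −250, 235), yaw about 3.3°, which agrees with the stand's geometry. I'll go above the grip.

>>> arm_command(increments=[{"dr":[0,0,-0.158],"offset":[0,0,-0.11],"hand":1},{"dr":[0,0,-0.158],"offset":[0,0,-0.11],"hand":1},{"dr":[0,0,-0.158],"offset":[0,0,-0.11],"hand":1},{"dr":[0,0,-0.158],"offset":[0,0,-0.11],"hand":1},{"dr":[0,0,0],"offset":[-0.1,-0.34,0],"hand":1},{"dr":[0,0,0],"offset":[-0.1,-0.34,0],"hand":1},{"dr":[0,0,0],"offset":[-0.1,-0.34,0],"hand":1},{"dr":[0,0,0],"offset":[-0.1,-0.34,0],"hand":1}])

```text
time_s: 0.9
eef_pos: [280.4, 313.5, 283.8]
ee_rot: [-0.0, -0.029, 1.0, -0.0]
force: [1.1, -1.0, -0.0]
grip_width: 1.002
grip_force: 0.0
```

>>> arm_command(increments=[{"dr":[0,0,0],"offset":[-0.1,-0.34,0],"hand":1},{"dr":[0,0,0],"offset":[-0.1,-0.34,0],"hand":1},{"dr":[0,0,0],"offset":[-0.1,-0.34,0],"hand":1},{"dr":[0,0,0],"offset":[-0.1,-0.34,0],"hand":1},{"dr":[0,0,0],"offset":[-0.1,-0.34,0],"hand":1},{"dr":[0,0,0],"offset":[-0.1,-0.34,0],"hand":1},{"dr":[0,0,0],"offset":[-0.1,-0.34,0],"hand":1},{"dr":[0,0,0],"offset":[-0.1,-0.34,0],"hand":1}])

```text
time_s: 1.7
eef_pos: [395.1, -7.0, 284.0]
ee_rot: [-0.0, -0.029, 1.0, 0.0]
force: [0.4, -0.1, 0.4]
grip_width: 1.0
grip_force: 0.0
```

>>> arm_command(increments=[{"dr":[0,0,0],"offset":[-0.1,-0.34,0],"hand":1},{"dr":[0,0,0],"offset":[-0.1,-0.34,0],"hand":1},{"dr":[0,0,0],"offset":[-0.1,-0.34,0],"hand":1},{"dr":[0,0,0],"offset":[-0.1,-0.34,0],"hand":1},{"dr":[0,0,0],"offset":[0,0,0],"hand":1},{"dr":[0,0,0],"offset":[0,0,0],"hand":1}])

```text
time_s: 2.3
eef_pos: [452.1, -165.7, 283.5]
ee_rot: [-0.001, -0.028, 1.0, 0.001]
force: [-0.4, 0.3, 0.2]
grip_width: 1.003
grip_force: 0.0
```

>>> arm_command(increments=[{"dr":[0,0,0],"offset":[-0.07,-0.24,0],"hand":1},{"dr":[0,0,0],"offset":[-0.07,-0.24,0],"hand":1},{"dr":[0,0,0],"offset":[-0.07,-0.24,0],"hand":1},{"dr":[0,0,0],"offset":[0,0,0],"hand":1},{"dr":[0,0,0],"offset":[0,0,0],"hand":1}])

```text
time_s: 2.8
eef_pos: [482.4, -249.2, 284.0]
ee_rot: [-0.0, -0.029, 1.0, 0.0]
force: [-0.7, -0.1, -0.3]
grip_width: 1.0
grip_force: 0.0
```

Run:
```python
from h import *
s=ctrl.sense();c=ctrl.camera_info("wrist");w=ctrl.capture("wrist")[:,:,::-1].copy();t=ctrl.capture("side")[:,:,::-1]
print(s["eef_pos"],s["ee_rot"])
cv2.imwrite("pics/w0.png",w)
for y in(-42,0,42):
  a=np.radians(3.3);p=np.array([482.3,-250.3,235])+y*np.array([np.cos(a),np.sin(a),0]);q=proj(c,p)[0];print(q);cv2.circle(w,tuple(int(v) for v in q),3,(255,0,255),-1)
cv2.imwrite("pics/v1.png",np.hstack([cv2.resize(w,(480,300)),cv2.resize(t[180:400,200:440],(320,300))]))
```

```text
[ 482.35118451 -249.18137145  283.99699662] [-1.85644325e-04 -2.90915304e-02  9.99576676e-01  3.42523426e-04]
[313.83305902 163.65502642]
[313.97666263 224.65388556]
[314.11025947 278.064377  ]
```

View pics/v1.png

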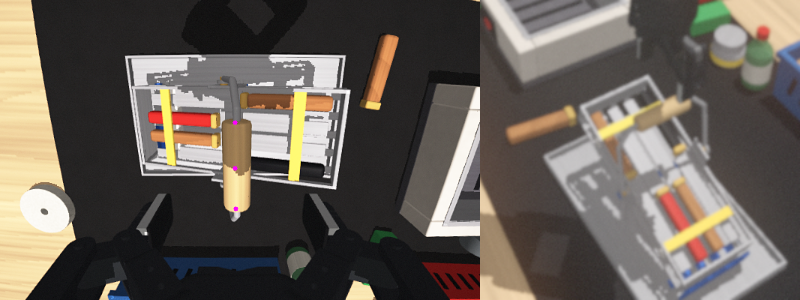

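The purple marks at wrist px (314,164)–(314,278) lie on the grip axis, and the side view shows the fingers straddling above it. I'll descend and close.

>>> arm_command(increments=[{"dr":[0,0,0],"offset":[0,-0.005,0.142],"hand":1},{"dr":[0,0,0],"offset":[0,-0.004,0.142],"hand":1},{"dr":[0,0,0],"offset":[0,0,0.142],"hand":1},{"dr":[0,0,0],"offset":[0,0,0.142],"hand":1},{"dr":[0,0,0],"offset":[0,0,0],"hand":1}])

```text
time_s: 3.4
eef_pos: [481.8, -249.7, 214.5]
ee_rot: [-0.001, -0.029, 1.0, 0.001]
force: [-0.9, -0.9, -0.5]
grip_width: 0.996
grip_force: 0.0
```

>>> arm_command(increments=[{"dr":[0,0,0],"offset":[0,0,0],"hand":-1},{"dr":[0,0,0],"offset":[0,0,0],"hand":-1},{"dr":[0,0,0],"offset":[0,0,0],"hand":-1},{"dr":[0,0,0],"offset":[0,0,0],"hand":-1},{"dr":[0,0,0],"offset":[0,0,0],"hand":-1},{"dr":[0,0,0],"offset":[0,0,0],"hand":-1}], grip_force=60)

```text
time_s: 4.0
eef_pos: [482.7, -251.4, 216.7]
ee_rot: [0.0, -0.029, 1.0, -0.0]
force: [-0.9, 1.2, 5.6]
grip_width: 0.283
grip_force: 59.0
```

>>> arm_command(increments=[{"dr":[0,0,0],"offset":[0,0,-0.006],"hand":-1},{"dr":[0,0,0],"offset":[0,0,-0.006],"hand":-1},{"dr":[0,0,0],"offset":[0,0,-0.006],"hand":-1},{"dr":[0,0,0],"offset":[0,0,-0.006],"hand":-1},{"dr":[0,0,0],"offset":[0,0,-0.006],"hand":-1},{"dr":[0,0,0],"offset":[0,0,-0.006],"hand":-1},{"dr":[0,0,0],"offset":[0,0,-0.006],"hand":-1},{"dr":[0,0,0],"offset":[0,0,-0.006],"hand":-1}])

```text
time_s: 4.8
eef_pos: [482.4, -251.2, 221.6]
ee_rot: [-0.0, -0.029, 1.0, 0.0]
force: [-0.2, -0.3, -8.5]
grip_width: 0.284
grip_force: 59.3
```

>>> arm_command(increments=[{"dr":[0,0,0],"offset":[0,0,-0.006],"hand":-1},{"dr":[0,0,0],"offset":[0,0,-0.006],"hand":-1},{"dr":[0,0,0],"offset":[0,0,-0.006],"hand":-1},{"dr":[0,0,0],"offset":[0,0,-0.006],"hand":-1},{"dr":[0,0,0],"offset":[0,0,-0.006],"hand":-1},{"dr":[0,0,0],"offset":[0,0,-0.006],"hand":-1},{"dr":[0,0,0],"offset":[0,0,-0.006],"hand":-1},{"dr":[0,0,0],"offset":[0,0,-0.006],"hand":-1}])

```text
time_s: 5.6
eef_pos: [482.5, -251.3, 227.5]
ee_rot: [-0.0, -0.029, 1.0, 0.0]
force: [-0.5, -0.1, -9.1]
grip_width: 0.284
grip_force: 59.3
```

Run:
```python
from h import *
s=ctrl.sense();print(s["eef_pos"],s["force"],s["wrist_torque"])
w=ctrl.capture("wrist")[:,:,::-1];t=ctrl.capture("side")[:,:,::-1];cv2.imwrite("pics/w2.png",w);cv2.imwrite("pics/s2.png",t)
cv2.imwrite("pics/v2.png",np.hstack([cv2.resize(w,(480,300)),cv2.resize(t[180:400,200:440],(320,300))]))
```

```text
[ 482.49275346 -251.28731061  227.51008492] [-0.45994469 -0.09625298 -9.14311222] [ 0.05706899  0.04341142 -0.0104749 ]
```

View pics/v2.png

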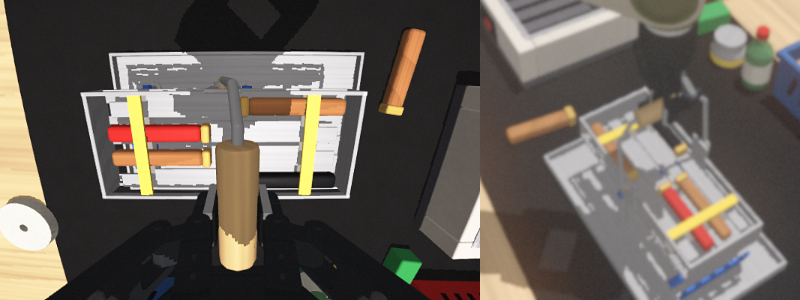

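The rack hangs off the stand, near level. In the wrist view the yellow strips are at (140,145) and (310,145). I'll lift on, and use the two yellow strips as a tilt gauge.

>>> arm_command(increments=[{"dr":[0,0,0],"offset":[0,0,-0.02],"hand":-1},{"dr":[0,0,0],"offset":[0,0,-0.05],"hand":-1},{"dr":[0,0,0],"offset":[0,0,-0.07],"hand":-1},{"dr":[0,0,0],"offset":[0,0,-0.07],"hand":-1},{"dr":[0,0,0],"offset":[0,0,-0.07],"hand":-1},{"dr":[0,0,0],"offset":[0,0,-0.07],"hand":-1},{"dr":[0,0,0],"offset":[0,0,-0.05],"hand":-1},{"dr":[0,0,0],"offset":[0,0,-0.02],"hand":-1}])

```text
time_s: 6.5
eef_pos: [482.6, -251.4, 278.7]
ee_rot: [0.0, -0.029, 1.0, -0.0]
force: [0.8, -0.0, -8.4]
grip_width: 0.28
grip_force: 59.4
```

```bash
cat >> h.py <<'E'
def strips(im):
    H=cv2.cvtColor(im,cv2.COLOR_RGB2HSV)
    m=((H[...,0]>24)&(H[...,0]<36)&(H[...,1]>120)&(H[...,2]>80)).astype(np.uint8)
    C=sorted(cv2.findContours(m,0,2)[0],key=cv2.contourArea)[-2:]
    r=sorted((cv2.minAreaRect(c) for c in C),key=lambda q:q[0][0])
    out=[]
    for q in r:
        b=cv2.boxPoints(q);b=b[np.argsort(b[:,1])];out.append((b[:2].mean(0),b[2:].mean(0)))
    return np.array(out)   # [left/right][top/bottom][uv]
def tilt(im=None):
    """wrist view: cross-strip ends -> tilt about tool x (rad), + = +y end up; strip midpoints in world"""
    c=ctrl.camera_info("wrist"); e=ctrl.sense()
    if im is None: im=ctrl.capture("wrist")
    S=strips(im); W=118.
    P=[]
    for t,b in S:
        o,d=ray(c,[t,b]);d/=np.linalg.norm(d,axis=1)[:,None]
        # strip horizontal, same height at both ends: scale both to unit drop, then to length W
        d=d/-d[:,2:];k=W/np.linalg.norm(d[0]-d[1]);P.append(o+k*d.mean(0))
    P=np.array(P);v=P[1]-P[0];v=v*np.sign(v[1])
    return e["time_s"],np.arctan2(v[2],np.hypot(v[0],v[1])),P
E
python3 - <<'E'
from h import *
S=cv2.imread("pics/s2.png")[:,:,::-1];W=cv2.imread("pics/w2.png")[:,:,::-1]
print(strips(W).round(1).tolist())
for i in range(4):
    t,a,P=tilt();print(t,round(a,4),P.round(1).tolist(),np.linalg.norm(P[0]-P[1]))
s=ctrl.sense();print(s["eef_pos"])
im=ctrl.capture("side");cv2.imwrite("pics/s3.png",im[:,:,::-1])
E
```

```text
[[[177.3000030517578, 126.80000305175781], [196.1999969482422, 259.20001220703125]], [[419.0, 126.19999694824219], [405.70001220703125, 259.3999938964844]]]
6.5 -0.069 [[487.4, -360.0, 183.0], [476.2, -170.1, 169.9]] 190.71246402455492
6.55 -0.0709 [[487.3, -360.2, 183.2], [476.1, -170.9, 169.7]] 190.08182880493604
6.6 -0.0692 [[487.3, -360.7, 182.4], [476.0, -170.8, 169.2]] 190.7100354765054
6.65 -0.069 [[487.2, -360.1, 181.9], [475.9, -169.8, 168.7]] 191.095909051898
[ 482.3937064  -251.22975624  277.47928402]
```

Run:
```python
from h import *
for i in range(18):
    t,a,P=tilt();print(round(t,2),round(a,4),P.mean(0).round(1))
```

```text
6.75 -0.0592 [ 481.4 -264.7  175.1]
6.8 -0.0383 [ 481.4 -264.9  175.3]
6.85 -0.0139 [ 481.4 -265.7  175.4]
6.9 0.0088 [ 481.5 -266.1  175.6]
6.95 0.0276 [ 481.5 -265.7  175.8]
7.0 0.0135 [ 481.8 -264.8  175.9]
7.05 0.0242 [ 481.9 -265.   174.9]
7.1 0.0229 [ 481.4 -264.3  176.4]
7.15 0.0405 [ 481.5 -264.8  175.7]
7.2 0.0434 [ 481.5 -264.8  175.9]
7.25 0.0432 [ 481.5 -264.9  176. ]
7.3 0.0285 [ 481.4 -264.4  176.7]
7.35 0.0288 [ 481.9 -264.7  175.4]
7.4 0.0218 [ 482.  -264.6  174.7]
7.45 0.0139 [ 481.8 -264.8  176. ]
7.5 0.013 [ 481.4 -265.6  177. ]
7.55 0.0063 [ 481.6 -266.1  175.8]
7.6 -0.0158 [ 481.6 -265.9  175.8]
```

The rack swings about ±0.057 rad with a period of about 1.3 s. I'll compute a smooth 4.4 s carry that also cancels this swing.

```bash
cat > plan.py <<'E'
import numpy as np
W=2*np.pi/1.30;L=420.
def fit(ts,th):
    A=np.c_[np.ones(len(ts)),np.cos(W*ts),np.sin(W*ts)];c=np.linalg.lstsq(A,th,rcond=None)[0]
    return c,np.std(A@c-th)
def plan(c,t0,N,D):
    # least-norm 2nd difference of row steps s_k (mm), ending with no swing
    T=N*.1;n=N+1
    # Delta v impulses at boundaries i=0..N : s_i - s_{i-1} (s_-1=s_N=0), /0.1 s
    d=np.eye(n,N)-np.eye(n,N,-1)
    i=np.arange(n);tau=T-i*.1
    rows=[np.ones(N),(-(np.sin(W*tau)/W)/L/.1)@d,(-np.cos(W*tau)/L/.1)@d]
    x0=c[1]*np.cos(W*t0)+c[2]*np.sin(W*t0);v0=W*(-c[1]*np.sin(W*t0)+c[2]*np.cos(W*t0))
    xT=x0*np.cos(W*T)+v0*np.sin(W*T)/W;vT=-x0*W*np.sin(W*T)+v0*np.cos(W*T)
    A=np.array(rows);b=np.array([D,-xT,-vT])
    dd=np.eye(n+1,n)-np.eye(n+1,n,-1);H=(dd@d).T@(dd@d)+1e-6*np.eye(N)
    K=np.block([[H,A.T],[A,np.zeros((3,3))]]);return np.linalg.solve(K,np.r_[np.zeros(N),b])[:N]
E
python3 - <<'E'
from plan import *
from rig import ctrl
ts=np.r_[6.5:6.66:.05,6.75:7.61:.05];th=np.array([-.069,-.0709,-.0692,-.069,-.0592,-.0383,-.0139,.0088,.0276,.0135,.0242,.0229,.0405,.0434,.0432,.0285,.0288,.0218,.0139,.013,.0063,-.0158])
c,e=fit(ts,th);print(c,np.hypot(c[1],c[2]),e)
s=ctrl.sense();print(s["time_s"],s["eef_pos"])
p=plan(c,s["time_s"],44,569.4);print((p/120).round(3).reshape(-1,4),p.sum())
E
```

```text
[-0.01016368 -0.05197587 -0.01877528] 0.055263026953863856 0.009976225007107662
7.65 [ 482.49148407 -251.29180637  277.85718906]
[[0.002 0.008 0.016 0.027]
 [0.04  0.054 0.069 0.083]
 [0.096 0.107 0.117 0.125]
 [0.132 0.139 0.146 0.154]
 [0.162 0.171 0.179 0.186]
 [0.191 0.193 0.192 0.189]
 [0.183 0.176 0.168 0.16 ]
 [0.153 0.146 0.139 0.132]
 [0.125 0.116 0.106 0.093]
 [0.079 0.064 0.049 0.035]
 [0.023 0.013 0.006 0.002]] 569.4
```

>>> arm_command(increments=[{"dr":[0,0,0.005],"offset":[0,0.002,0],"hand":-1},{"dr":[0,0,0.005],"offset":[-0.001,0.008,0],"hand":-1},{"dr":[0,0,0.005],"offset":[-0.002,0.016,0],"hand":-1},{"dr":[0,0,0.005],"offset":[-0.003,0.027,0],"hand":-1},{"dr":[0,0,0.005],"offset":[-0.004,0.04,0],"hand":-1},{"dr":[0,0,0.005],"offset":[-0.005,0.054,0],"hand":-1},{"dr":[0,0,0.006],"offset":[-0.007,0.069,0],"hand":-1},{"dr":[0,0,0.006],"offset":[-0.008,0.083,0],"hand":-1}])

```text
time_s: 8.45
eef_pos: [484.8, -214.5, 277.9]
ee_rot: [0.0, -0.012, 1.0, 0.0]
force: [0.5, 0.6, -8.2]
grip_width: 0.283
grip_force: 59.4
```

>>> arm_command(increments=[{"dr":[0,0,0],"offset":[-0.009,0.096,0],"hand":-1},{"dr":[0,0,0],"offset":[-0.01,0.107,0],"hand":-1},{"dr":[0,0,0],"offset":[-0.011,0.117,0],"hand":-1},{"dr":[0,0,0],"offset":[-0.012,0.125,0],"hand":-1},{"dr":[0,0,0],"offset":[-0.013,0.132,0],"hand":-1},{"dr":[0,0,0],"offset":[-0.013,0.139,0],"hand":-1},{"dr":[0,0,0],"offset":[-0.014,0.146,0],"hand":-1},{"dr":[0,0,0],"offset":[-0.015,0.154,0],"hand":-1}])

```text
time_s: 9.25
eef_pos: [493.4, -91.6, 277.9]
ee_rot: [0.0, -0.012, 1.0, 0.0]
force: [0.3, -0.4, -8.0]
grip_width: 0.284
grip_force: 59.4
```

>>> arm_command(increments=[{"dr":[0,0,0],"offset":[-0.016,0.162,0],"hand":-1},{"dr":[0,0,0],"offset":[-0.017,0.171,0],"hand":-1},{"dr":[0,0,0],"offset":[-0.017,0.179,0],"hand":-1},{"dr":[0,0,0],"offset":[-0.018,0.186,0],"hand":-1},{"dr":[0,0,0],"offset":[-0.019,0.191,0],"hand":-1},{"dr":[0,0,0],"offset":[-0.019,0.193,0],"hand":-1},{"dr":[0,0,0],"offset":[-0.019,0.192,0],"hand":-1},{"dr":[0,0,0],"offset":[-0.018,0.189,0],"hand":-1}])

```text
time_s: 10.05
eef_pos: [505.9, 84.6, 278.0]
ee_rot: [0.0, -0.012, 1.0, 0.0]
force: [0.0, -0.4, -9.6]
grip_width: 0.281
grip_force: 59.4
```

>>> arm_command(increments=[{"dr":[0,0,0],"offset":[-0.018,0.183,0],"hand":-1},{"dr":[0,0,0],"offset":[-0.017,0.176,0],"hand":-1},{"dr":[0,0,0],"offset":[-0.016,0.168,0],"hand":-1},{"dr":[0,0,0],"offset":[-0.016,0.16,0],"hand":-1},{"dr":[0,0,0],"offset":[-0.015,0.153,0],"hand":-1},{"dr":[0,0,0],"offset":[-0.014,0.146,0],"hand":-1},{"dr":[0,0,0],"offset":[-0.013,0.139,0],"hand":-1},{"dr":[0,0,0],"offset":[-0.013,0.132,0],"hand":-1}])

```text
time_s: 10.85
eef_pos: [516.9, 235.5, 277.9]
ee_rot: [0.0, -0.012, 1.0, 0.0]
force: [-0.0, -0.2, -9.0]
grip_width: 0.281
grip_force: 59.4
```

>>> arm_command(increments=[{"dr":[0,0,0],"offset":[-0.012,0.125,0],"hand":-1},{"dr":[0,0,0],"offset":[-0.011,0.116,0],"hand":-1},{"dr":[0,0,0],"offset":[-0.01,0.106,0],"hand":-1},{"dr":[0,0,0],"offset":[-0.009,0.093,0],"hand":-1},{"dr":[0,0,0],"offset":[-0.008,0.079,0],"hand":-1},{"dr":[0,0,0],"offset":[-0.006,0.064,0],"hand":-1},{"dr":[0,0,0],"offset":[-0.005,0.049,0],"hand":-1},{"dr":[0,0,0],"offset":[-0.003,0.035,0],"hand":-1}])

```text
time_s: 11.65
eef_pos: [523.0, 314.5, 277.8]
ee_rot: [-0.0, -0.012, 1.0, -0.0]
force: [-0.0, -0.5, -8.7]
grip_width: 0.282
grip_force: 59.4
```

>>> arm_command(increments=[{"dr":[0,0,0],"offset":[-0.002,0.023,0],"hand":-1},{"dr":[0,0,0],"offset":[-0.001,0.013,0],"hand":-1},{"dr":[0,0,0],"offset":[-0.001,0.006,0],"hand":-1},{"dr":[0,0,0],"offset":[0,0.002,0],"hand":-1}])

```text
time_s: 12.05
eef_pos: [523.3, 319.3, 277.9]
ee_rot: [0.0, -0.012, 1.0, -0.0]
force: [0.0, 0.0, -9.0]
grip_width: 0.286
grip_force: 59.4
```

```bash
cat > m.py <<'E'
from h import *
from plan import *
import sys
R=[tilt() for i in range(int(sys.argv[1]))]
ts=np.array([r[0] for r in R]);th=np.array([r[1] for r in R]);c,e=fit(ts,th)
print(th.round(3));print(c,"amp",np.hypot(c[1],c[2]),"res",e)
P=np.mean([r[2] for r in R],0);v=P[1]-P[0];print(P.mean(0),"yaw",np.degrees(np.arctan2(-v[0],v[1])))
s=ctrl.sense();print(s["time_s"],s["eef_pos"],s["ee_rot"],s["force"])
E
python3 m.py 20
```

```text
[ 0.009  0.008  0.008  0.008  0.007  0.007  0.007 -0.004 -0.005 -0.005
 -0.005 -0.005 -0.004 -0.005 -0.005 -0.005 -0.004 -0.005  0.007  0.007]
[0.00289428 0.001208   0.00843475] amp 0.00852081333645093 res 0.002708646648145106
[521.77757539 305.11040293 176.39293927] yaw 1.4939653630241787
13.05 [523.22473625 319.44787191 277.83759095] [-2.22190477e-05 -1.22910255e-02  9.99924462e-01 -8.14770260e-06] [ 0.04023586  0.36123342 -9.05369654]
```

The swing is under 0.009 rad and the rack is centred over the well, to about 1 mm. I'll take one check picture and continue the hang.

Run:
```python
from h import *
t=ctrl.capture("top")[:,:,::-1];s=ctrl.capture("side")[:,:,::-1]
cv2.imwrite("pics/v3.png",np.hstack([cv2.resize(t[140:310,100:300],(400,340)),cv2.resize(s[60:260,130:350],(374,340))]))
```

```text
(no output)
```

View pics/v3.png

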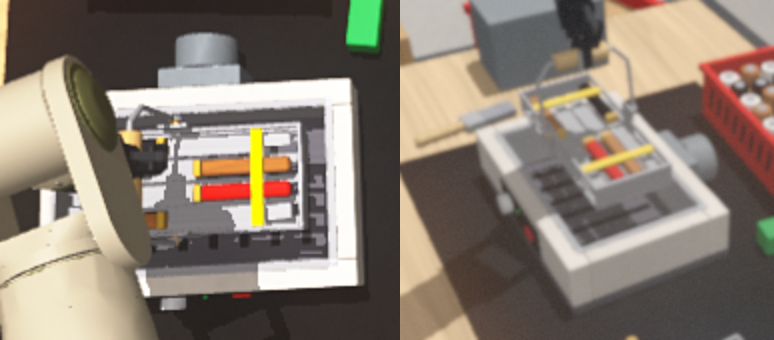

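>>> arm_command(increments=[{"dr":[0,0,0],"offset":[0,0,0],"hand":-1},{"dr":[0,0,0],"offset":[0,0,0],"hand":-1},{"dr":[0,0,0],"offset":[0,0,0],"hand":-1},{"dr":[0,0,0],"offset":[0,0,0],"hand":-1},{"dr":[0,0,0],"offset":[0,0,0],"hand":-1},{"dr":[0,0,0],"offset":[0,0,0],"hand":-1},{"dr":[0,0,0],"offset":[0,0,0],"hand":-1},{"dr":[0,0,0],"offset":[0,0,0],"hand":-1}])

```text
time_s: 13.95
eef_pos: [523.2, 319.5, 277.9]
ee_rot: [0.0, -0.012, 1.0, 0.0]
force: [0.7, -0.4, -9.4]
grip_width: 0.287
grip_force: 59.4
```

>>> arm_command(increments=[{"dr":[0,0,0],"offset":[0,0,0],"hand":-1},{"dr":[0,0,0],"offset":[0,0,0],"hand":-1},{"dr":[0,0,0],"offset":[0,0,0],"hand":-1},{"dr":[0,0,0],"offset":[0,0,0],"hand":-1},{"dr":[0,0,0],"offset":[0,0,0],"hand":-1},{"dr":[0,0,0],"offset":[0,0,0],"hand":-1},{"dr":[0,0,0],"offset":[0,0,0],"hand":-1},{"dr":[0,0,0],"offset":[0,0,0],"hand":-1}])

```text
time_s: 14.75
eef_pos: [523.2, 319.4, 277.9]
ee_rot: [-0.0, -0.012, 1.0, -0.0]
force: [0.2, 1.1, -9.3]
grip_width: 0.282
grip_force: 59.4
```

```bash
python3 - <<'E'
from h import *
print(onz(ctrl.camera_info("top"),[[249.8,200.7],[249.8,255]],180).round(1))
E
python3 m.py 8
```

```text
[[589.1 156.2 180. ]
 [458.9 155.9 180. ]]
[ 0.008  0.007  0.007  0.007 -0.004 -0.004 -0.005 -0.005]
[0.00280719 0.00285851 0.01049967] amp 0.01088182253097497 res 0.002471443575965446
[521.77346204 305.15759737 176.32422835] yaw 1.4997123686931508
15.15 [523.23515875 319.45586371 277.85455328] [ 4.70408461e-06 -1.22841321e-02  9.99924547e-01  4.81907280e-07] [ 0.13600691 -0.37846145 -8.89618389]
```

Still and centred to about 2 mm, with more than 3 s of hang. Now I'll lower it.

>>> arm_command(increments=[{"dr":[0,0,0],"offset":[-0.001,-0.001,0.01],"hand":-1},{"dr":[0,0,0],"offset":[-0.002,-0.002,0.02],"hand":-1},{"dr":[0,0,0],"offset":[-0.002,-0.002,0.03],"hand":-1},{"dr":[0,0,0],"offset":[-0.002,-0.002,0.04],"hand":-1},{"dr":[0,0,0],"offset":[-0.002,-0.002,0.045],"hand":-1},{"dr":[0,0,0],"offset":[-0.002,-0.002,0.045],"hand":-1},{"dr":[0,0,0],"offset":[-0.001,-0.001,0.045],"hand":-1},{"dr":[0,0,0],"offset":[0,0,0.045],"hand":-1}])

```text
time_s: 15.95
eef_pos: [524.7, 318.0, 243.7]
ee_rot: [-0.0, -0.012, 1.0, -0.0]
force: [0.8, -0.3, -9.4]
grip_width: 0.281
grip_force: 59.4
```

>>> arm_command(increments=[{"dr":[0,0,0],"offset":[0,0,0.045],"hand":-1},{"dr":[0,0,0],"offset":[0,0,0.045],"hand":-1},{"dr":[0,0,0],"offset":[0,0,0.045],"hand":-1},{"dr":[0,0,0],"offset":[0,0,0.045],"hand":-1},{"dr":[0,0,0],"offset":[0,0,0.045],"hand":-1},{"dr":[0,0,0],"offset":[0,0,0.045],"hand":-1},{"dr":[0,0,0],"offset":[0,0,0.045],"hand":-1},{"dr":[0,0,0],"offset":[0,0,0.045],"hand":-1}])

```text
time_s: 16.75
eef_pos: [524.7, 318.0, 200.6]
ee_rot: [0.0, -0.012, 1.0, 0.0]
force: [-0.5, -0.3, -9.2]
grip_width: 0.291
grip_force: 59.4
```

>>> arm_command(increments=[{"dr":[0,0,0],"offset":[0,0,0.045],"hand":-1},{"dr":[0,0,0],"offset":[0,0,0.045],"hand":-1},{"dr":[0,0,0],"offset":[0,0,0.045],"hand":-1},{"dr":[0,0,0],"offset":[0,0,0.04],"hand":-1},{"dr":[0,0,0],"offset":[0,0,0.03],"hand":-1},{"dr":[0,0,0],"offset":[0,0,0.02],"hand":-1},{"dr":[0,0,0],"offset":[0,0,0.015],"hand":-1},{"dr":[0,0,0],"offset":[0,0,0.01],"hand":-1}])

```text
time_s: 17.55
eef_pos: [524.7, 318.1, 171.0]
ee_rot: [0.0, -0.012, 1.0, 0.0]
force: [0.2, -0.8, -9.0]
grip_width: 0.287
grip_force: 59.4
```

>>> arm_command(increments=[{"dr":[0,0,0],"offset":[0,0,0.008],"hand":-1},{"dr":[0,0,0],"offset":[0,0,0.008],"hand":-1},{"dr":[0,0,0],"offset":[0,0,0.008],"hand":-1},{"dr":[0,0,0],"offset":[0,0,0.008],"hand":-1},{"dr":[0,0,0],"offset":[0,0,0.008],"hand":-1},{"dr":[0,0,0],"offset":[0,0,0.008],"hand":-1},{"dr":[0,0,0],"offset":[0,0,0.008],"hand":-1},{"dr":[0,0,0],"offset":[0,0,0.008],"hand":-1}])

```text
time_s: 18.35
eef_pos: [524.7, 318.1, 163.3]
ee_rot: [0.0, -0.012, 1.0, -0.0]
force: [-0.5, -0.7, -9.6]
grip_width: 0.28
grip_force: 59.4
```

>>> arm_command(increments=[{"dr":[0,0,0],"offset":[0,0,0.008],"hand":-1},{"dr":[0,0,0],"offset":[0,0,0.008],"hand":-1},{"dr":[0,0,0],"offset":[0,0,0.008],"hand":-1},{"dr":[0,0,0],"offset":[0,0,0.008],"hand":-1},{"dr":[0,0,0],"offset":[0,0,0.008],"hand":-1}])

```text
time_s: 18.85
eef_pos: [524.7, 318.0, 158.5]
ee_rot: [-0.0, -0.012, 1.0, -0.0]
force: [-0.5, -0.3, -8.6]
grip_width: 0.283
grip_force: 59.4
```

```bash
python3 m.py 1
```

```text
[-0.004]
[-1.82186954e-03  1.82186954e-03  2.25540393e-21] amp 0.0018218695360612631 res 0.0
[523.41177845 303.56471875  55.47828826] yaw 1.481088279897513
18.9 [524.66114774 318.00937803 158.30894118] [-1.15143845e-04 -1.22945145e-02  9.99924411e-01 -5.58518749e-05] [ 1.29547782  0.52451918 -9.21790506]
```

>>> arm_command(increments=[{"dr":[0,0,0],"offset":[0,0,0.008],"hand":-1},{"dr":[0,0,0],"offset":[0,0,0.008],"hand":-1},{"dr":[0,0,0],"offset":[0,0,0.008],"hand":-1}])

```text
time_s: 19.2
eef_pos: [524.9, 318.4, 156.9]
ee_rot: [0.001, -0.012, 1.0, 0.0]
force: [-4.9, -0.3, 4.7]
grip_width: 0.288
grip_force: 60.9
```

>>> arm_command(increments=[{"dr":[0,0,0],"offset":[0,0,-0.005],"hand":-1},{"dr":[0,0,0],"offset":[0,0,0],"hand":-1}])

```text
time_s: 19.4
eef_pos: [524.9, 318.2, 156.9]
ee_rot: [0.0, -0.012, 1.0, 0.0]
force: [-1.5, 0.7, -0.2]
grip_width: 0.286
grip_force: 60.1
```

```bash
python3 m.py 1
python3 - <<'E'
from h import *
w=ctrl.capture("wrist")[:,:,::-1];s=ctrl.capture("side")[:,:,::-1]
cv2.imwrite("pics/v4.png",np.hstack([cv2.resize(w,(440,275)),cv2.resize(s[60:260,130:350],(302,275))]))
E
```

```text
[-0.014]
[-0.00705471 -0.00624664  0.00327849] amp 0.007054712637789609 res 0.0
[523.57889364 304.25425308  55.04401821] yaw 1.4317781583669031
19.45 [524.86135405 318.25297905 156.90912859] [ 4.82811389e-04 -1.23400557e-02  9.99923707e-01  2.63152179e-04] [-1.50327639  0.74961795  0.08140767]
```

View pics/v4.png

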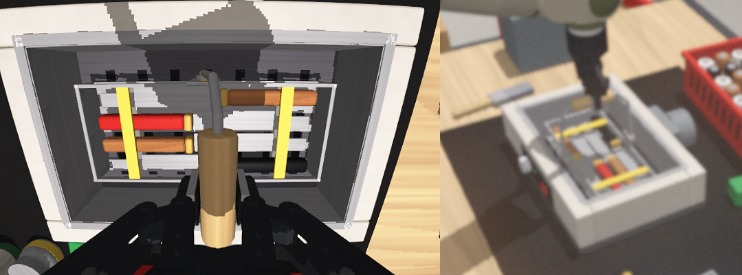

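The rack sits centred on the well floor (strips at wrist px (128,133) and (283,132)), with its weight off the wrist. I'll release.

>>> arm_command(increments=[{"dr":[0,0,0],"offset":[0,0,0],"hand":-0.2},{"dr":[0,0,0],"offset":[0,0,0],"hand":0.1},{"dr":[0,0,0],"offset":[0,0,0],"hand":0.4},{"dr":[0,0,0],"offset":[0,0,0],"hand":0.7},{"dr":[0,0,0],"offset":[0,0,0],"hand":1},{"dr":[0,0,0],"offset":[0,0.04,0],"hand":1},{"dr":[0,0,0],"offset":[0,0.06,0],"hand":1},{"dr":[0,0,0],"offset":[0,0.06,0],"hand":1}])

```text
time_s: 20.35
eef_pos: [524.2, 337.9, 156.3]
ee_rot: [0.0, -0.012, 1.0, 0.0]
force: [0.3, 0.5, -0.2]
grip_width: 1.004
grip_force: 0.0
```

>>> arm_command(increments=[{"dr":[0,0,0],"offset":[0,0.04,-0.02],"hand":1},{"dr":[0,0,0],"offset":[0,0,-0.06],"hand":1},{"dr":[0,0,0],"offset":[0,0,-0.1],"hand":1},{"dr":[0,0,0],"offset":[0,0,-0.15],"hand":1},{"dr":[0,0,0],"offset":[0,0,-0.2],"hand":1},{"dr":[0,0,0],"offset":[0,0,-0.2],"hand":1},{"dr":[0,0,0],"offset":[0,0,-0.2],"hand":1},{"dr":[0,0,0],"offset":[0,0,0],"hand":1}])

```text
time_s: 21.15
eef_pos: [525.1, 342.2, 272.6]
ee_rot: [0.003, -0.012, 1.0, 0.001]
force: [-0.2, -0.8, -0.3]
grip_width: 1.002
grip_force: 0.0
```

```bash
python3 m.py 2
python3 - <<'E'
from h import *
w=ctrl.capture("wrist")[:,:,::-1];s=ctrl.capture("side")[:,:,::-1]
cv2.imwrite("pics/v5.png",np.hstack([cv2.resize(w,(440,275)),cv2.resize(s[60:260,130:350],(302,275))]))
E
```

```text
[-0.001 -0.004]
[-0.00128723  0.01289783  0.00186294] amp 0.013031672812742612 res 0.0
[523.54623734 303.73760636  53.46985786] yaw 1.4596611933128676
21.25 [524.16939969 341.85600968 268.48040128] [ 4.94792515e-04 -1.21774892e-02  9.99925716e-01  1.64257908e-04] [-1.00782101  0.20012821  0.38616727]
```

View pics/v5.png

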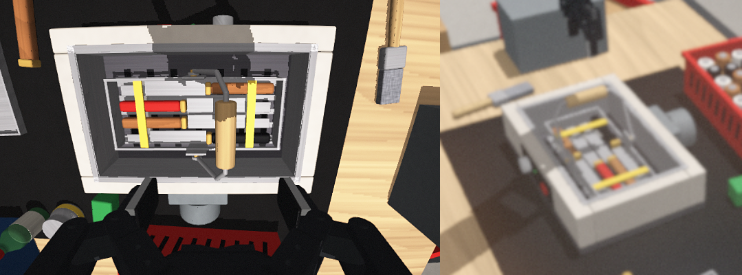

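The rack lies flat and centred in the well, the bail has fallen to its stop, and the gripper is clear above it. I'll hand the job in.

```bash
python3 -c "
from rig import ctrl
print(ctrl.finish_job())"
```

```text
the job is handed in; nothing more can be done
None
```

The knife rack is on the floor of the dryer well, level and centred to about 1 mm; it hung still above the rim for about 3 s first, the bail was let go only after touchdown, and the job was handed in at about 21 s of the 40 s allowed.

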